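Size a tap spout in the hole gauge

TASK

Size the slimmer of the two steel spouts in the hole gauge plate: pass it upright down through the widest hole first, lift it out, then step down to the smallest hole that it still passes cleanly, lower it through until it stands on the counter, and let go, leaving it standing upright in that hole. Set it down rather than dropping it, and leave the thicker spout standing where it is.

Things in the scene. Friction and masses are not known exactly. Their poses are not given: they have to be found in the camera images.
- slim_spout: the slimmer spout: a straight round stainless tube, 24 mm diameter, 140 mm long, two thin black rings near its top, standing upright and loose on the counter, about 150 g. Origin: centre of its foot (underside); its z axis runs up along the tube.
- thick_spout: the thicker spout, a bystander: the same shape, 36 mm diameter, 140 mm tall, standing upright and loose on the counter at least 90 mm from the slim one. Origin: centre of its foot; z up.
- gauge: the hole gauge: a square metal plate 200 x 200 mm, 6 mm thick, fixed level above the counter on four thin corner legs (top face 50 mm, underside 44 mm above the counter; nothing below but the counter). It may be turned to any yaw. Origin: on the counter under the plate's centre, z up. Four round through holes, stepping down in size around the plate; centres in the gauge's own x, y (mm) and diameters: (46, 46) 64 mm; (46, -46) 44 mm; (-46, -46) 18 mm; (-46, 46) 12 mm.

How it is judged (in metres and radians):
On the way, in this order (a step that is already met when the one before it is completed fails the run):
1. the slim spout is upright and down through the widest hole, its foot below the plate (x of slim_spout in the frame of gauge between 0.014 and 0.078 m and y of slim_spout in the frame of gauge between 0.014 and 0.078 m and height (world z) of slim_spout below 0.038 m and angle between slim_spout's own z axis and vertical below 0.3 rad), for 0.1 s.
2. the slim spout is lifted out, its foot above the plate (height (world z) of slim_spout above 0.05 m).
At the end, for the whole second after the job is handed in: The slim spout stands released and at rest on the counter (foot less than 10 mm above it) within the 44 mm hole (foot within 22 mm of the hole's centre along each gauge axis), within 11 degrees of upright; the thick spout still stands, upright within 11 degrees and within 30 mm of where it was (x of slim_spout in the frame of gauge between 0.024 and 0.068 m and y of slim_spout in the frame of gauge between -0.068 and -0.024 m and height (world z) of slim_spout below 0.01 m and angle between each of slim_spout, thick_spout's own z axis and vertical below 0.2 rad and linear speed of slim_spout below 0.02 m/s and distance of thick_spout from where it was at the start of the episode below 0.03 m); the robot touches nothing.
It fails at once if the slim spout is dropped (moving faster than 0.5 m/s out of the fingers) (linear speed of slim_spout above 0.5 m/s and contact force between slim_spout and the fingers below 0.05 N).
It fails at once if the thick spout is knocked over or pushed 30 mm away (distance of thick_spout from where it was at the start of the episode above 0.03 m or angle between thick_spout's own z axis and vertical above 0.3 rad).
It also fails if it takes over 48 s, if anything falls off the work surface, if the arm or the gripper's body presses on something with over 40 N, if the wrist force passes 120 N, or if a joint passes its speed limit or range.

ROBOT

A 6-joint arm with a two-finger parallel gripper is mounted at the origin on the work surface. World frame = base frame: x ahead of the robot, y to its left, z up, the work surface at z = 0. Lengths are in mm, angles in rad, forces in N, time in s.
With the tool pointing down it reaches from about 375 to 975 mm from the base axis. Payload 3.8 kg.
Tool frame: the origin (TCP) lies at the very end of the fingers, on their centre line; the grasp point (between the pads) lies 19 mm behind it; z points along the fingers, y is the line along which they close (so a half turn about z gives the same grasp; the last joint's range is limited). The gripper opens to 85 mm and grips with 20 to 120 N. Pads are 22 mm wide; open, the fingers measure 114 mm over their backs; the gripper's body (76 mm by 85 mm) begins 54 mm behind the grasp point. The pads swing forward as they close: fully open they stand 13 mm farther back than shut.
Start: joints at [1.296, 0.264, 1.604, -0, 1.274, -0.037], TCP at [159.004, 656, 231.28] pointing down, gripper open.
Joint ranges: [-2.63, 2.63], [-0.94, 2.18], [0.31, 2.57], [-1.31, 4.45], [0, 2.66], [-2.55, 2.55]. Speed limits (rad/s): [2.57, 2.57, 3.14, 3.14, 3.14, 3.14].

INTERFACE

Orientations are given as a rotation vector (axis times angle).
In Python, from station import ctrl gives the robot as it stands.
- The arm moves only by the shell command python3 -m pendant 'ROWS' [OPENING]. ROWS is JSON, a list of rows, each a list of 6 numbers: the shift along the tool's x, y, z as a fraction of full scale, then the turn, a rotation vector about the tool's x, y, z as a fraction of full scale. In form: [[dx, dy, dz, wx, wy, wz], ...]. A call has 1 to 20 rows; each row shifts and turns the commanded pose from where the row before left it, along the tool's axes as they then stand; what a row does not reach is not made up. Full scale, the value 1, is 50 mm for a shift and 45 degrees for a turn. A row lasts 1/12 s, in which the tool goes at most 41.7 mm and 7.16 degrees, less where a joint would pass 70% of its speed; a pose out of reach is approached as far as the arm can. A call with a number of a shift or a turn outside -1 to 1 is refused whole. A call with a gripper value outside its range is refused whole. OPENING is the finger opening in mm, from 0 to 85.4, set as the call begins (- or left out, the last holds). The fingers move at their own pace and stop on an object; the grip force is fixed at half the most. Time passes only in rows, so rows that do not move let the fingers close. It gives the time, the measured TCP pose, the force, the opening and the grip force at its end, in the units of the state.
- ctrl.get_state(): the state, without advancing time (a new reading comes with each control period).
- ctrl.read_camera(name): name is "scene" or "top"; returns a dict with "color" (400x640x3 uint8, red, green, blue), "fx", "fy", "cx", "cy" (pixels), "R" (3x3) and "t" (3): a world point X has camera coordinates R X + t. Camera axes: x right, y down, z forward; pixel columns grow to the right and rows downward; lengths in mm; the calibration is good to about 2 mm. A picture is of the moment at which its call begins. There is no depth.
- ctrl.hand_in(): hands the job in; it is judged then, once.
The state is a dict: "time": time; "q": joint angles; "joint_velocities": joint speeds; "effort": joint torques, N m; "eef_pos": TCP position; "tool_rot": TCP orientation; "wrist_force": force on the tool from outside, world axes, zero at the start; "torque": the same for the moment, N m; "opening": opening from 0.0 (shut) to 1.0 (fully open); "grip_force": force on a finger pad.
Only numpy, scipy, OpenCV 4.12 (cv2) and the standard library are available. Lean on these libraries where they do the work, as an engineer would, in place of code of your own. Each camera call takes 0.05 s, during which the arm holds its last target. There are 200 camera calls.

## Working session

There is one attempt and no reset: what is moved stays moved. The work goes in short steps, Python scripts to look and compute and a shell command to move; the robot and the scene stay as the last step left them, time stands still between calls to the robot, and variables do not carry over. Pictures are saved under pics/ and viewed, at most 10 in all, crops included, and the job is handed in when it is done.

```bash
mkdir -p pics; ls
python3 - <<'E'
from station import ctrl
import cv2,pickle
s=ctrl.get_state();print(s)
d={}
for n in("scene","top"):
    c=ctrl.read_camera(n);d[n]=c;cv2.imwrite(f"pics/{n}0.png",c["color"][:,:,::-1]);print(n,c["fx"],c["cx"],c["cy"],c["R"],c["t"])
pickle.dump(d,open("c0.pkl","wb"))
E
```

```text
pics
{'time': 0.0, 'q': array([ 1.29611245e+00,  2.64774568e-01,  1.60536398e+00,  1.61932361e-05,
        1.27367362e+00, -3.68879903e-02]), 'joint_velocities': array([-3.39432206e-05, -1.48209674e-03, -5.82265680e-04, -3.25807226e-05,
       -2.75546285e-03, -1.19632263e-03]), 'effort': array([-2.36427732e-03, -5.15111947e+01, -3.67303169e+01, -2.65163389e-04,
        1.31041548e-02, -1.99237047e-05]), 'eef_pos': array([158.79786367, 655.31749022, 229.95298869]), 'tool_rot': array([-0.37261399, -3.11905301,  0.00344   ]), 'wrist_force': array([-0.78764249,  0.34567982, -0.71797831]), 'torque': array([ 0.01701786,  0.02461292, -0.01419259]), 'grip_force': 0.0, 'opening': 1.0007646308040201}
scene 460.72302292396535 324.32817502559806 200.75318939412438 [[-0.37999876  0.92481108 -0.01803876]
 [ 0.60255289  0.23269458 -0.76340241]
 [-0.70180549 -0.30096128 -0.64567125]] [ 140.09640518 -307.1061441  1221.54833328]
top 482.00376572569894 314.04170143912063 197.29085452094924 [[-0.00701039 -0.99916788 -0.04017967]
 [-0.98714597  0.01333056 -0.15926431]
 [ 0.1596674   0.0385467  -0.986418  ]] [ 91.74990037 548.13775428 722.06174646]
```

View pics/top0.png

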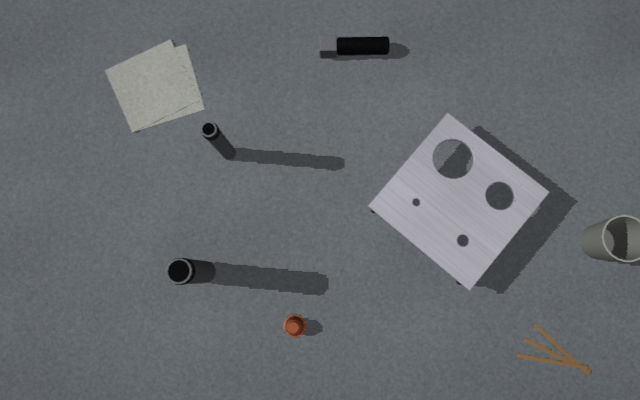

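View pics/scene0.png

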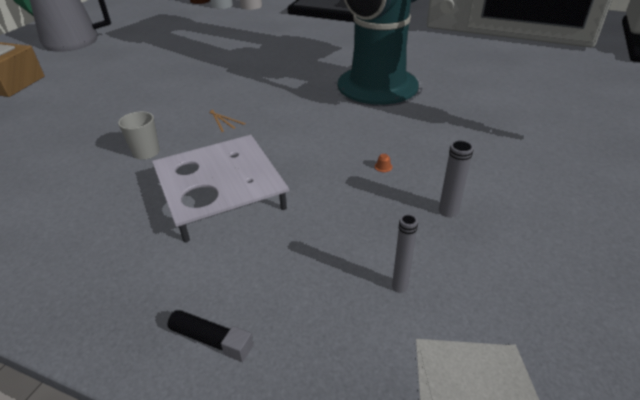

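The top view shows the slim spout with its rim at about (210,129), the thick spout at (181,271), and the gauge with corners (448,113), (548,192), (471,290) and (369,206). Its 64 mm hole is at (453,159) and the 44 mm hole at (500,195). The scene view shows the slim rim at about (409,221).

```bash
cat > h.py <<'E'
import numpy as np,cv2
def ray(c,u,v,z):
    R=np.array(c["R"]);t=np.array(c["t"]);o=-R.T@t
    d=R.T@np.array([(u-c["cx"])/c["fx"],(v-c["cy"])/c["fy"],1]);return o+d*(z-o[2])/d[2]
def blob(m):
    cs=cv2.findContours(m.astype(np.uint8),cv2.RETR_EXTERNAL,cv2.CHAIN_APPROX_NONE)[0];return max(cs,key=cv2.contourArea)
E
python3 - <<'E'
import pickle,numpy as np,cv2
from h import *
d=pickle.load(open("c0.pkl","rb"));c=d["top"];im=c["color"].astype(int)
g=im.min(2)
m=np.zeros(g.shape,bool);m[95:305,355:560]=g[95:305,355:560]>125
k=blob(m);H=cv2.convexHull(k);box=cv2.boxPoints(cv2.minAreaRect(H));print("area",cv2.contourArea(H))
P=np.array([ray(c,*p,50) for p in box]);print(P.round(1),[round(np.linalg.norm(P[i]-P[i-1]),1) for i in range(4)])
ctr=P.mean(0);print("ctr",ctr)
cs,h=cv2.findContours(m.astype(np.uint8),cv2.RETR_CCOMP,cv2.CHAIN_APPROX_NONE)
for x,hh in zip(cs,h[0]):
    if hh[3]>=0 and cv2.contourArea(x)>40:
        (u,v),ax,_=cv2.fitEllipse(x);print("hole",(u,v),ax,ray(c,u,v,50).round(1))
for n,(u0,v0) in {"slim":(210,129),"thick":(181,271)}.items():
    w=np.zeros(g.shape,bool);s=np.s_[v0-22:v0+22,u0-22:u0+22];w[s]=g[s]<25
    k=blob(w);(u,v),ax,_=cv2.fitEllipse(k);print(n,(u,v),ax,ray(c,u,v,140).round(1))
c=d["scene"];print("scene slim rim",ray(c,409,220,140),"foot",ray(c,401,289,0),"thick rim",ray(c,461,149,140))
c=d["top"];print("top foot slim",ray(c,229,154,0))
E
```

```text
area 16391.5
[[ 532.3    4.    50. ]
 [ 691.1 -128.6   50. ]
 [ 551.9 -280.2   50. ]
 [ 402.2 -148.4   50. ]] [np.float64(200.4), np.float64(206.9), np.float64(205.8), np.float64(199.4)]
ctr [ 544.38269544 -138.32810666   50.        ]
hole (462.34918212890625, 240.24114990234375) (12.759584426879883, 13.378556251525879) [ 478.2 -142.5   50. ]
hole (415.74725341796875, 201.7472381591797) (8.663461685180664, 9.269939422607422) [539.1 -73.6  50. ]
hole (499.13067626953125, 195.45046997070312) (28.525009155273438, 30.3348388671875) [ 547.4 -203.2   50. ]
hole (452.40069580078125, 158.44244384765625) (40.12885665893555, 41.82050704956055) [ 607.8 -134.1   50. ]
slim (208.0358123779297, 128.38059997558594) (9.6890869140625, 10.256908416748047) [636.5 234.6 140. ]
thick (178.2454376220703, 270.5251159667969) (19.05270004272461, 19.995006561279297) [434.2 270.3 140. ]
scene slim rim [638.62085621 235.297279   140.        ] foot [640.52672328 237.7486577    0.        ] thick rim [445.0731737 270.6368991 140.       ]
top foot slim [634.17059471 234.354006     0.        ]
```

```bash
python3 -c "
import pickle,cv2
d=pickle.load(open('c0.pkl','rb'))['top']['color'][100:300,150:350,::-1]
cv2.imwrite('pics/z.png',cv2.resize(d,(600,600),interpolation=2))"
```

```text
(no output)
```

View pics/z.png

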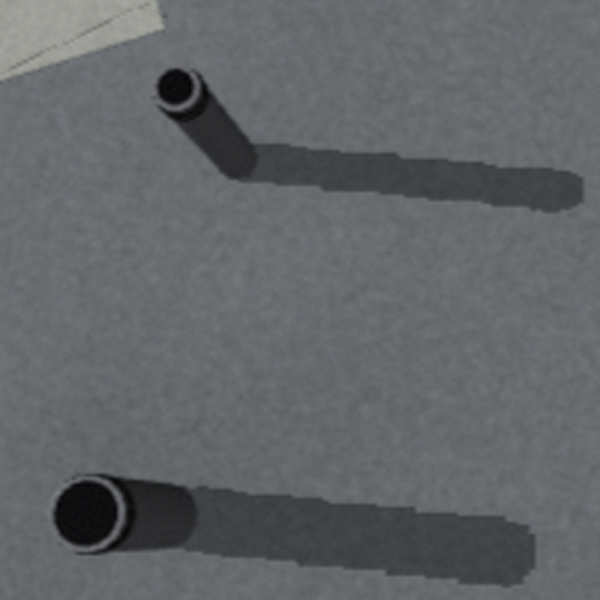

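The zoom puts the slim rim near (209,129.5) and the thick rim near (181,271). That gives the slim spout at (636,234) mm, the 64 mm hole at (608,-134) and the 44 mm hole at (548,-203). Next I move above the slim spout.

```bash
python3 -m pendant '[[-0.2,-0.1,0,0,0,0],[-0.5,-0.26,0,0,0,0],[-0.6,-0.32,0,0,0,0],[-0.6,-0.32,0,0,0,0],[-0.6,-0.32,0,0,0,0],[-0.6,-0.32,0,0,0,0],[-0.6,-0.32,0,0,0,0],[-0.6,-0.32,0,0,0,0],[-0.6,-0.32,0,0,0,0],[-0.6,-0.32,0,0,0,0],[-0.6,-0.32,0,0,0,0],[-0.6,-0.32,0,0,0,0],[-0.6,-0.32,0,0,0,0],[-0.6,-0.32,0,0,0,0],[-0.6,-0.32,0,0,0,0],[-0.6,-0.32,0,0,0,0],[-0.6,-0.32,0,0,0,0],[-0.6,-0.32,0,0,0,0],[-0.6,-0.32,0,0,0,0],[-0.36,-0.16,0,0,0,0]]'
python3 -m pendant '[[0,0,0,0,0,0],[0,0,0,0,0,0],[0,0,0,0,0,0]]'
python3 - <<'E'
from station import ctrl
import cv2
c=ctrl.read_camera("scene");t=ctrl.read_camera("top")
import numpy as np
cv2.imwrite("pics/a.png",np.hstack([cv2.resize(c["color"][60:360,260:560,::-1],(400,400)),cv2.resize(t["color"][:,100:500,::-1],(400,400))]))
E
```

```text
time: 1.77
eef_pos: [638.0, 230.0, 230.9]
tool_rot: [0.376, 3.119, -0.002]
wrist_force: [-0.5, -0.1, 0.1]
opening: 1.006
grip_force: 0.0
time: 2.02
eef_pos: [635.1, 234.0, 230.9]
tool_rot: [-0.373, -3.118, -0.0]
wrist_force: [-0.2, 0.3, -0.0]
opening: 0.998
grip_force: 0.0
```

View pics/a.png

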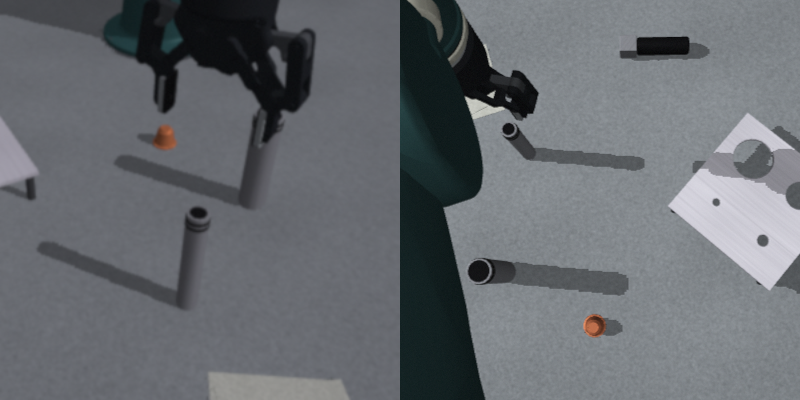

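The fingers' midpoint lands at scene pixel (419,151), against (417,156) predicted, so the arm is over the spout. Next I descend and grip.

```bash
python3 -m pendant '[[0,0,0.2,0,0,0],[0,0,0.4,0,0,0],[0,0,0.4,0,0,0],[0,0,0.4,0,0,0],[0,0,0.4,0,0,0],[0,0,0.4,0,0,0],[0,0,0.3,0,0,0],[0,0,0.2,0,0,0],[0,0,0,0,0,0],[0,0,0,0,0,0]]'
python3 -m pendant '[[0,0,0,0,0,0],[0,0,0,0,0,0],[0,0,0,0,0,0],[0,0,0,0,0,0],[0,0,0,0,0,0],[0,0,0,0,0,0],[0,0,0,0,0,0],[0,0,0,0,0,0],[0,0,0,0,0,0],[0,0,0,0,0,0],[0,0,0,0,0,0],[0,0,0,0,0,0]]' 5
```

```text
time: 2.95
eef_pos: [635.1, 234.2, 95.6]
tool_rot: [-0.371, -3.118, 0.001]
wrist_force: [-0.3, 0.7, 0.2]
opening: 0.998
grip_force: 0.0
time: 3.95
eef_pos: [636.6, 233.9, 97.2]
tool_rot: [0.373, 3.118, 0.001]
wrist_force: [0.6, -0.3, 6.0]
opening: 0.256
grip_force: 58.6
```

```bash
python3 -m pendant '[[0,0,-0.15,0,0,0],[0,0,-0.3,0,0,0],[0,0,-0.4,0,0,0],[0,0,-0.4,0,0,0],[0,0,-0.4,0,0,0],[0,0,-0.3,0,0,0],[0,0,-0.05,0,0,0],[0,0,0,0,0,0]]'
python3 -m pendant '[[-0.01,-0.1,0,0,0,0],[-0.04,-0.25,0,0,0,0],[-0.07,-0.4,0,0,0,0],[-0.08,-0.5,0,0,0,0],[-0.08,-0.5,0,0,0,0],[-0.08,-0.5,0,0,0,0],[-0.08,-0.5,0,0,0,0],[-0.08,-0.5,0,0,0,0],[-0.08,-0.5,0,0,0,0],[-0.09,-0.5,0,0,0,0],[-0.09,-0.5,0,0,0,0],[-0.09,-0.5,0,0,0,0],[-0.09,-0.5,0,0,0,0],[-0.09,-0.5,0,0,0,0],[-0.09,-0.5,0,0,0,0],[-0.09,-0.5,0,0,0,0],[-0.05,-0.33,0,0,0,0],[-0.04,-0.2,0,0,0,0],[0,0,0,0,0,0],[0,0,0,0,0,0]]'
python3 - <<'E'
from station import ctrl
import cv2,numpy as np
c=ctrl.read_camera("scene");t=ctrl.read_camera("top");print(ctrl.get_state()["eef_pos"])
cv2.imwrite("pics/b.png",np.hstack([cv2.resize(c["color"][60:260,100:300,::-1],(400,400)),cv2.resize(t["color"][80:330,340:590,::-1],(400,400))]))
E
```

```text
time: 4.62
eef_pos: [636.3, 233.9, 197.1]
tool_rot: [0.373, 3.118, 0.001]
wrist_force: [-0.3, -0.7, -1.5]
opening: 0.251
grip_force: 58.8
time: 6.28
eef_pos: [607.5, -160.0, 195.2]
tool_rot: [-0.375, -3.117, -0.001]
wrist_force: [0.4, 0.9, -1.9]
opening: 0.255
grip_force: 58.8
[ 608.07080824 -158.9225575   195.66495639]
```

View pics/b.png

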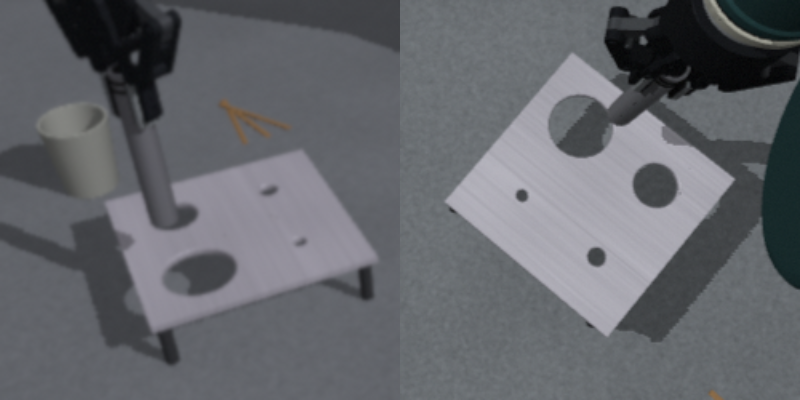

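I overshot: the tool is at y=-159. The foot is at scene (182,171), against (183,170) predicted, so the spout hangs straight. Next I shift back 25 mm and lower it through the wide hole.

```bash
python3 -m pendant '[[0.04,0.16,0,0,0,0],[0.04,0.18,0,0,0,0],[0.03,0.14,0,0,0,0],[0,0,0,0,0,0],[0,0,0,0,0,0],[0,0,0,0,0,0]]'
python3 -m pendant '[[0,0,0.1,0,0,0],[0,0,0.2,0,0,0],[0,0,0.25,0,0,0],[0,0,0.25,0,0,0],[0,0,0.25,0,0,0],[0,0,0.25,0,0,0],[0,0,0.2,0,0,0],[0,0,0.1,0,0,0],[0,0,0.06,0,0,0],[0,0,0,0,0,0],[0,0,0,0,0,0],[0,0,0,0,0,0],[0,0,0,0,0,0],[0,0,0,0,0,0]]'
python3 - <<'E'
from station import ctrl
import cv2,numpy as np
c=ctrl.read_camera("scene");t=ctrl.read_camera("top");print(ctrl.get_state()["eef_pos"])
cv2.imwrite("pics/c.png",np.hstack([cv2.resize(c["color"][60:260,100:300,::-1],(400,400)),cv2.resize(t["color"][80:330,340:590,::-1],(400,400))]))
E
```

```text
time: 6.88
eef_pos: [608.9, -134.7, 196.4]
tool_rot: [0.371, 3.119, -0.0]
wrist_force: [0.1, 0.4, -2.0]
opening: 0.252
grip_force: 58.9
time: 8.05
eef_pos: [609.3, -135.3, 114.2]
tool_rot: [0.372, 3.118, -0.0]
wrist_force: [-0.4, 0.2, -2.2]
opening: 0.253
grip_force: 58.9
[ 609.0903946  -135.26251245  113.83702528]
```

View pics/c.png

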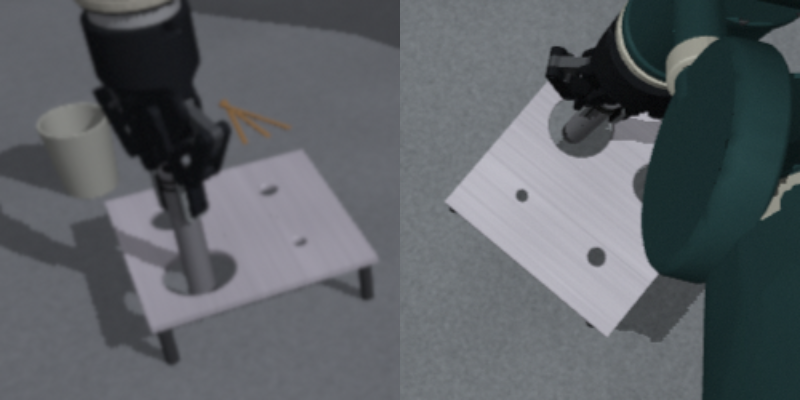

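The spout is through the 64 mm hole, free of contact, with its foot at about 17 mm. Next I lift it out and go to the 44 mm hole.

```bash
python3 -m pendant '[[0,0,-0.1,0,0,0],[0,0,-0.2,0,0,0],[0,0,-0.25,0,0,0],[0,0,-0.25,0,0,0],[0,0,-0.25,0,0,0],[0,0,-0.25,0,0,0],[0,0,-0.2,0,0,0],[0,0,-0.1,0,0,0],[0,0,0,0,0,0],[0,0,0,0,0,0]]'
python3 -m pendant '[[0.06,-0.12,0,0,0,0],[0.16,-0.3,0,0,0,0],[0.16,-0.3,0,0,0,0],[0.16,-0.3,0,0,0,0],[0.16,-0.3,0,0,0,0],[0.1,-0.2,0,0,0,0],[0.06,-0.1,0,0,0,0],[0,0,0,0,0,0],[0,0,0,0,0,0],[0,0,0,0,0,0],[0,0,0,0,0,0]]'
python3 - <<'E'
from station import ctrl
import cv2,numpy as np
c=ctrl.read_camera("scene");t=ctrl.read_camera("top");print(ctrl.get_state()["eef_pos"])
cv2.imwrite("pics/d.png",np.hstack([cv2.resize(c["color"][60:260,100:300,::-1],(400,400)),cv2.resize(t["color"][80:330,340:590,::-1],(400,400))]))
E
```

```text
time: 8.98
eef_pos: [608.8, -135.2, 193.6]
tool_rot: [0.373, 3.119, -0.0]
wrist_force: [-0.2, 0.2, -2.4]
opening: 0.25
grip_force: 58.9
time: 9.9
eef_pos: [548.4, -203.3, 193.3]
tool_rot: [0.371, 3.119, 0.0]
wrist_force: [-0.8, 0.6, -2.4]
opening: 0.255
grip_force: 59.0
[ 548.36682837 -203.26944574  193.28676622]
```

View pics/d.png

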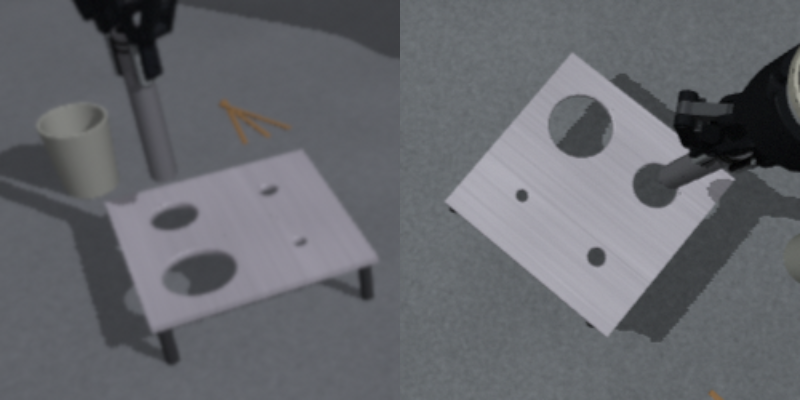

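The foot is at (180,148) px, against (182,147) predicted, and the 44 mm hole is at (187.5,168), as predicted. They line up, so I lower it.

```bash
python3 -m pendant '[[0,0,0.1,0,0,0],[0,0,0.2,0,0,0],[0,0,0.2,0,0,0],[0,0,0.2,0,0,0],[0,0,0.2,0,0,0],[0,0,0.2,0,0,0],[0,0,0.2,0,0,0],[0,0,0.2,0,0,0],[0,0,0.15,0,0,0],[0,0,0.1,0,0,0],[0,0,0.05,0,0,0],[0,0,0,0,0,0],[0,0,0,0,0,0]]'
python3 - <<'E'
from station import ctrl
import cv2,numpy as np
c=ctrl.read_camera("scene");t=ctrl.read_camera("top");print(ctrl.get_state()["eef_pos"])
cv2.imwrite("pics/e.png",np.hstack([cv2.resize(c["color"][100:200,140:240,::-1],(400,400)),cv2.resize(t["color"][80:330,340:590,::-1],(400,400))]))
E
```

```text
time: 11.08
eef_pos: [548.2, -203.9, 103.6]
tool_rot: [0.373, 3.119, -0.0]
wrist_force: [0.4, 0.0, -2.7]
opening: 0.253
grip_force: 59.0
[ 548.50612049 -204.06294068  104.06334412]
```

View pics/e.png

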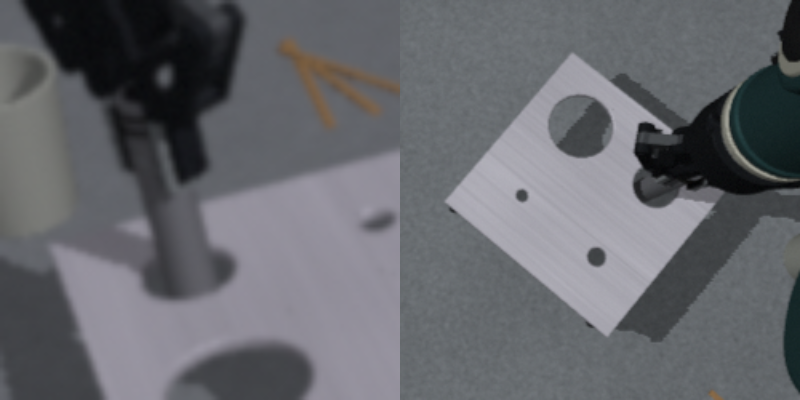

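The spout is in the 44 mm hole with clearance all round and its foot about 7 mm up. I ease it down to contact.

```bash
python3 -m pendant '[[0,0,0.02,0,0,0],[0,0,0.02,0,0,0],[0,0,0.02,0,0,0],[0,0,0.02,0,0,0],[0,0,0.02,0,0,0],[0,0,0,0,0,0],[0,0,0,0,0,0]]'; python3 -m pendant '[[0,0,0.01,0,0,0],[0,0,0.01,0,0,0],[0,0,0,0,0,0],[0,0,0,0,0,0]]'
```

```text
time: 11.77
eef_pos: [547.8, -203.7, 98.1]
tool_rot: [-0.373, -3.119, -0.0]
wrist_force: [0.3, -0.3, -1.1]
opening: 0.255
grip_force: 59.0
time: 12.1
eef_pos: [547.9, -203.8, 97.2]
tool_rot: [-0.373, -3.119, -0.0]
wrist_force: [0.2, -0.3, -1.7]
opening: 0.252
grip_force: 59.0
```

```bash
python3 -m pendant '[[0,0,0.01,0,0,0],[0,0,0.01,0,0,0],[0,0,0,0,0,0],[0,0,0,0,0,0]]'
```

```text
time: 12.43
eef_pos: [548.3, -203.9, 97.2]
tool_rot: [0.373, 3.118, -0.0]
wrist_force: [-2.4, 0.6, 5.5]
opening: 0.257
grip_force: 59.2
```

Contact is felt at 5.5 N. I release and back off straight up.

```bash
python3 -m pendant '[[0,0,0,0,0,0],[0,0,0,0,0,0],[0,0,0,0,0,0],[0,0,0,0,0,0],[0,0,0,0,0,0],[0,0,0,0,0,0],[0,0,0,0,0,0],[0,0,0,0,0,0],[0,0,0,0,0,0],[0,0,0,0,0,0]]' 80
python3 -m pendant '[[0,0,-0.1,0,0,0],[0,0,-0.2,0,0,0],[0,0,-0.3,0,0,0],[0,0,-0.4,0,0,0],[0,0,-0.4,0,0,0],[0,0,-0.4,0,0,0],[0,0,-0.4,0,0,0],[0,0,-0.4,0,0,0],[0,0,-0.2,0,0,0],[0,0,0,0,0,0],[0,0,0,0,0,0],[0,0,0,0,0,0],[0,0,0,0,0,0]]'
python3 - <<'E'
from station import ctrl
import cv2,numpy as np
c=ctrl.read_camera("scene");t=ctrl.read_camera("top");print(ctrl.get_state()["eef_pos"])
cv2.imwrite("pics/f.png",np.hstack([cv2.resize(c["color"][:,100:500,::-1],(400,400)),cv2.resize(t["color"][80:330,340:590,::-1],(400,400))]))
E
```

```text
time: 13.27
eef_pos: [547.9, -203.8, 96.3]
tool_rot: [0.373, 3.119, 0.0]
wrist_force: [0.3, 0.4, 1.0]
opening: 0.936
grip_force: 0.0
time: 14.35
eef_pos: [546.9, -203.4, 234.4]
tool_rot: [-0.372, -3.116, -0.001]
wrist_force: [0.5, 0.3, 0.0]
opening: 0.936
grip_force: 0.0
[ 547.06662937 -203.45496712  234.56345841]
```

View pics/f.png

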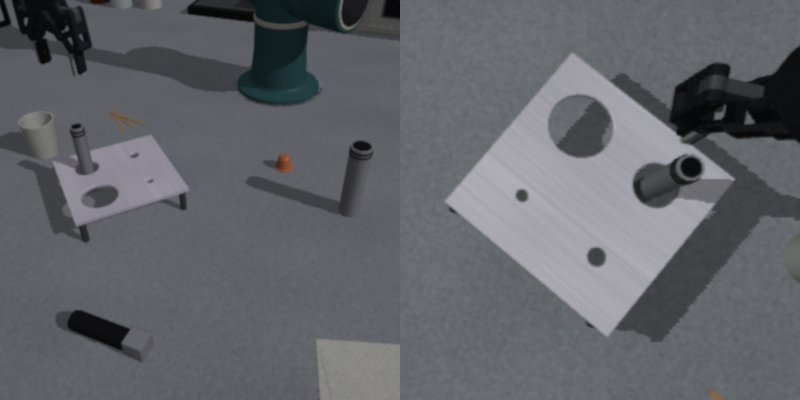

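The slim spout stands upright in the 44 mm hole at scene (183,150) px, the thick one is untouched at (455,180), and the gripper is clear above.

```bash
python3 -c "
from station import ctrl
print(ctrl.hand_in())"
```

```text
the job is handed in; nothing more can be done
None
```

I passed the slim spout through the 64 mm hole, lifted it out, and left it standing upright and released in the 44 mm hole; the thick spout was not touched, and I handed the job in at about 14 s (no verdict was returned).

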